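# Mount a finned housing in the leak-test rig

### The job

Get the silver finned housing ready for its leak test: slide the rig's yellow retaining gate fully open, seat the housing in the nest, and slide the gate fully shut over it. Then turn the turnbuckle sleeve by its red-tipped spokes, tops going away from the robot, until both rubber pads are drawn in tight against the ends of the housing. Let go of everything and leave the other things on the bench where they are.

Things in the scene. Friction and masses are not known exactly. Their poses are not given: they have to be found in the camera images.
- housing_center (a point): The part to test: a loose silver aluminium finned block, 44 mm wide (its x), 96 mm long (its y), 40 mm high, about 0.45 kg, both ends alike, lying upright on the table. The point is its centre, 20 mm above its underside; z up. Best taken across the 44 mm sides at mid-length.
- housing: The same housing; this origin is at the centre of its underside.
- rig: Grey-based fixture fixed to the table, placed and turned differently each time. Origin on the table under the nest centre; its x, y (level) and z (up) are 'the rig's axes'. Two steel gate rails run along y at x = -60 and +60 mm, 10 mm wide, tops 84 mm above the table.
- nest (a point): Where the housing's centre is once seated: 60 mm above the table, axes as the rig's, housing length along y (either way round). It rests on two saddles (tops 40 mm above the table) at y = -32 and +32 mm, 16 mm wide along y, between flared cheeks 50 mm apart at the seat, about 60 at the top, 19 mm high. The 48 mm between the saddles is free for fingers down to 15 mm above the table.
- gate (a joint): Retaining gate: a yellow bridge plate (136 mm along x, 40 along y, 84 to 89 mm above the table) sliding on the rails over the nest. 0 = shut, centred over the nest; grows (m) as it slides to the rig's +y; 0.095 = fully open, at its stop. Starts 0 to 0.02. About 1.5 N moves it; it stays where left. It is in the housing's way until opened at least 70 mm.
- gate_knob (a point): The gate's black upright grip block, 16 mm along the rig's y, 34 mm along x, 40 mm high, on the middle of the gate plate from 89 to 129 mm above the table. The point is on its vertical centre line, 112 mm above the table.
- sleeve (a joint): Turn of the turnbuckle sleeve, rad, 0 to 3.35 (stop); starts 0 to 0.7. It grows when the upper spokes move to the rig's +x (away from the robot, towards the nest). Each rad draws both jaws in 2.2 mm; the pads meet a seated housing near 3.1; a firm 10 to 20 N push on a spoke ends tight, settling at about 3.12 when let go. Stiff (3 to 6 N at a spoke), it stays where left. At 0 the spokes point up, +x, down, -x.
- sleeve_center (a point): Middle of the turnbuckle sleeve on its level axis (along the rig's y), 130 mm from the nest centre to -x, 80 mm above the table; turns with the sleeve. Four spokes 10 mm thick with red ball ends (58 mm from axis to tip) in the middle plane, free above. Behind a spoke within 45 degrees of upright, a 22 mm fingertip 25 mm above the axis, pushed level to +x until 35 mm past the axis, leaves it 60 degrees past upright; a lower spoke may jam.
- jaw_left: Blue crosshead at the rig's +y end with a black rubber pad (36 mm wide, 47 to 77 mm above the table) facing the housing and a threaded rod in the sleeve. Its origin lies at the rig's origin at sleeve value 0 and moves to -y as it draws in. The gap between the two pads is then 109.6 mm.
- jaw_right: The same at the rig's -y end, moving to +y as it draws in.
- piston: Bystander, not to be disturbed: a bare steel engine piston standing upright, 68 mm diameter, 57 mm high. Origin at its underside centre.
- tub: Bystander, not to be disturbed: an open red plastic tub, 84 mm across, 60 mm high. Origin at its underside centre.
- spray: Bystander, not to be disturbed: a white plastic bottle, 48 mm diameter, 140 mm high. Origin at its underside centre.
- bush: Bystander, not to be disturbed: a brass bush (short tube) standing on end, 52 mm diameter, 30 mm high. Origin at its underside centre.
- driver: Bystander, not to be disturbed: a screwdriver with an orange handle, lying (about 0.2 m long).
- spanner: Bystander, not to be disturbed: a steel spanner, lying (about 0.2 m long).
- greasecan: Bystander, not to be disturbed: a green can, 72 mm diameter, 80 mm high. Origin at its underside centre.
There are look-alikes about, which are no part of the job. Of the things like the housing, leave any that is purple; of the rest the smaller one is meant.

How it is judged:
On the way, in this order (a step that is already met when the one before it is completed fails the run):
1. the gate is slid open (past 80 mm) (value of joint gate above 0.08 m), for 0.1 s.
2. the housing is seated in the nest and released (x of housing_center in the frame of nest between -0.006 and 0.006 m and z of housing_center in the frame of nest between -0.004 and 0.004 m and angle between the y axis of housing_center and the y axis of nest, either way round below 0.12 rad and angle between housing_center's own z axis and vertical below 0.08 rad and y of housing_center in the frame of nest between -0.008 and 0.008 m and contact force between the fingers and housing below 0.3 N), for 0.2 s.
3. the gate is slid shut over the seated housing (within 6 mm) (x of housing_center in the frame of nest between -0.006 and 0.006 m and z of housing_center in the frame of nest between -0.004 and 0.004 m and angle between the y axis of housing_center and the y axis of nest, either way round below 0.12 rad and angle between housing_center's own z axis and vertical below 0.08 rad and y of housing_center in the frame of nest between -0.008 and 0.008 m and value of joint gate below 0.006 m), for 0.2 s.
4. the sleeve is turned until both pads press on the housing (over 5 N each), gate still shut (all of step 3 and contact force between each of jaw_left, jaw_right and housing above 5 N), for 0.2 s.
At the end, for the whole second after the job is handed in: The housing lies upright in the nest (within 6 mm across, 4 mm along and in height, 0.12 rad), the gate is shut to within 6 mm, both rubber pads press on the housing's ends with more than 5 N each, all is at rest and the fingers touch nothing (x of housing_center in the frame of nest between -0.006 and 0.006 m and z of housing_center in the frame of nest between -0.004 and 0.004 m and angle between the y axis of housing_center and the y axis of nest, either way round below 0.12 rad and angle between housing_center's own z axis and vertical below 0.08 rad and y of housing_center in the frame of nest between -0.004 and 0.004 m and value of joint gate below 0.006 m and contact force between each of jaw_left, jaw_right and housing above 5 N and linear speed of housing below 0.01 m/s and velocity of joint sleeve between -0.05 and 0.05 rad/s and contact force between the fingers and anything else below 0.5 N).
It fails at once if a bystander is disturbed (moved more than 30 mm) (distance of any of piston, tub, spray, bush, driver, spanner, greasecan from where it was at the start of the episode above 0.03 m).
It also fails if it takes over 72 s, if anything falls off the work surface, if the arm or the gripper's body presses on something with over 40 N, if the wrist force passes 120 N, or if a joint passes its speed limit or range.

### The arm

A 6-joint arm with a two-finger parallel gripper is mounted at the origin on the work surface. World frame = base frame: x ahead of the robot, y to its left, z up, the work surface at z = 0. Lengths are in m, angles in rad, forces in N, time in s.
With the tool pointing down it reaches from about 0.25 to 0.775 m from the base axis. Payload 4 kg.
Tool frame: the origin (TCP) lies at the very end of the fingers, on their centre line; the grasp point (between the pads) lies 19 mm behind it (robot.grip_point_offset is the distance from the TCP to the grasp point, in m); z points along the fingers, x is the direction in which the jaws open and shut, and the axes are right-handed (so a half turn about z gives the same grasp; the last joint's range is limited). The gripper opens to 94 mm and grips with 3 to 60 N. Pads are 16 mm wide; open, the fingers measure 119 mm over their backs; the gripper's body (75 mm by 177 mm) begins 78 mm behind the grasp point.
Start: joints at [-0.103, 0.087, 1.371, -0, 1.684, -0.103], TCP at [0.55, -0, 0.206] pointing down, gripper open.
Joint ranges: [-3.1, 3.1], [-0.76, 2.03], [0.27, 2.55], [-1.08, 4.22], [0.17, 2.65], [-2.57, 2.57]. Speed limits (rad/s): [2.79, 2.79, 3.14, 3.14, 3.14, 3.14].

### API

Orientations are given as [roll, pitch, yaw] about the fixed x, y, z axes, in that order (R = Rz(yaw) Ry(pitch) Rx(roll)).
In Python, from bench import robot gives the robot as it stands.
- The arm moves only by the shell command python3 -m inch 'ROWS'. ROWS is text: rows parted by semicolons, each of 5 numbers parted by spaces: the shift along the tool's x, y, z in cm, then the turn about the tool's z in rad, then the closure, from 0 (fully open) to 1 (shut). In form: tx ty tz spin claw; .... A call has 1 to 20 rows; each row is the pose to reach, as a shift and turn from the pose measured when the call began, along the tool's axes at that moment; what a row does not reach only later rows make up. A row lasts 1/12 s, in which the tool goes at most 41.7 mm and 7.16 degrees, less where a joint would pass 70% of its speed; a pose out of reach is approached as far as the arm can. A call with a gripper value outside its range is refused whole. The fingers move at their own pace and stop on an object; the grip force is fixed at half the most. Time passes only in rows, so rows that repeat a pose let the fingers close. It gives the time, the measured TCP pose, the force and the opening at its end, in the units of the state.
- robot.get_obs(): the state, without advancing time (a new reading comes with each control period).
- robot.snapshot(name): name is "scene" or "side" or "wrist"; returns (picture, depth): 384x512x3 uint8, blue, green, red; 384x512 float32, m along the optical axis (not along the pixel's ray), 0 where there is no reading.
- robot.camera_info(name): a dict with "K" (3x3 intrinsics, pixels), "extrinsics" (4x4, takes a point from world to camera coordinates); the wrist camera has in their place "mount" (4x4, takes a point from camera to tool coordinates, whose origin is the TCP and whose axes are the tool frame's). Camera axes: x right, y down, z forward; pixel columns grow to the right and rows downward; lengths in m; the calibration is good to about 2 mm. A picture is of the moment at which its call begins: read the wrist's pose just before it. camera_info takes no time and is no camera call.
- robot.close_job(): hands the job in, once; it reports no verdict.
The state is a dict: "time": time; "joint_positions": joint angles; "qvel": joint speeds; "joint_torque": joint torques, N m; "tool_pos": TCP position; "ee_rot": TCP orientation; "wrist_force": force on the tool from outside, world axes, zero at the start; "wrist_torque": the same for the moment, N m; "width": finger opening in m.
Only numpy, scipy, OpenCV 4.12 (cv2) and the standard library are available. Lean on these libraries where they do the work, as an engineer would, in place of code of your own. Each camera call takes 0.05 s, during which the arm holds its last target.

## Working session

There is one attempt and no reset: what is moved stays moved. The work goes in short steps, Python scripts to look and compute and a shell command to move; the robot and the scene stay as the last step left them, time stands still between calls to the robot, and variables do not carry over. Pictures are saved under pics/ and viewed, and the job is handed in when it is done.

```bash
ls; mkdir -p pics; python3 - <<'E'
from bench import robot
import cv2,numpy as np
o=robot.get_obs();print(o)
for n in("scene","side","wrist"):
    i=robot.camera_info(n);print(n,{k:np.round(v,4).tolist() if not isinstance(v,str) else v for k,v in i.items()})
    p,d=robot.snapshot(n);cv2.imwrite(f"pics/{n}0.png",p);np.save(f"pics/{n}0.npy",d)
E
```

```text
pics
{'time': 0.0, 'joint_positions': array([-1.03128762e-01,  8.79587917e-02,  1.37223537e+00,  4.29614952e-06,
        1.68359326e+00, -1.03067174e-01]), 'qvel': array([ 1.47027315e-03,  4.14426443e-04, -5.32208968e-05, -7.55792476e-05,
       -1.20702995e-03,  6.83067536e-04]), 'joint_torque': array([ 1.28542815e-03, -3.40182602e+01, -3.02423716e+01,  7.18220207e-02,
        3.29729996e-02, -1.13141955e-04]), 'tool_pos': array([5.49457234e-01, 3.72404532e-05, 2.04311688e-01]), 'ee_rot': array([-3.14136260e+00,  2.18268655e-03, -6.08581350e-05]), 'wrist_force': array([-0.30170044,  0.21350075, -0.10656574]), 'wrist_torque': array([0.01257669, 0.04162124, 0.08387016]), 'width': 0.09379241463411558}
scene {'K': [[478.4441, 0.0, 248.0984], [0.0, 478.4441, 185.4143], [0.0, 0.0, 1.0]], 'extrinsics': [[-0.0225, 0.9997, 0.0066, 0.0405], [0.6784, 0.0202, -0.7345, -0.2728], [-0.7344, -0.012, -0.6786, 1.8744], [0.0, 0.0, 0.0, 1.0]]}
side {'K': [[462.7672, 0.0, 249.3153], [0.0, 462.7672, 188.4459], [0.0, 0.0, 1.0]], 'extrinsics': [[-0.7654, -0.6435, 0.0057, 0.3817], [-0.4691, 0.5518, -0.6895, 0.3153], [0.4406, -0.5304, -0.7242, 1.2846], [0.0, 0.0, 0.0, 1.0]]}
wrist {'K': [[290.4247, 0.0, 255.2457], [0.0, 290.4247, 194.381], [0.0, 0.0, 1.0]], 'mount': [[1.0, -0.0004, 0.0016, 0.0005], [-0.0, 0.9667, 0.2561, -0.0748], [-0.0016, -0.2561, 0.9667, -0.1809], [0.0, 0.0, 0.0, 1.0]]}
```

View pics/scene0.png

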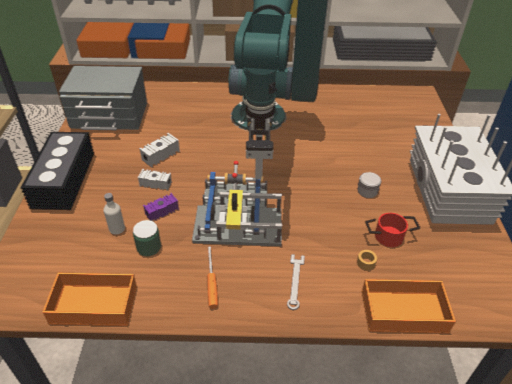

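View pics/side0.png

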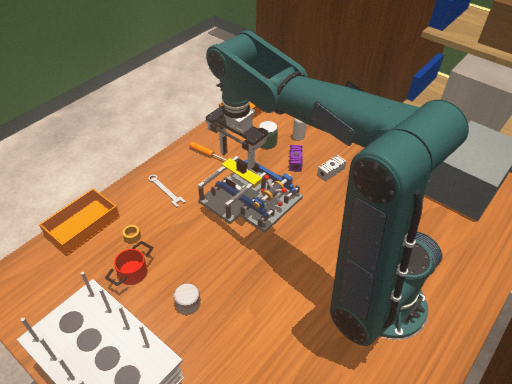

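View pics/wrist0.png

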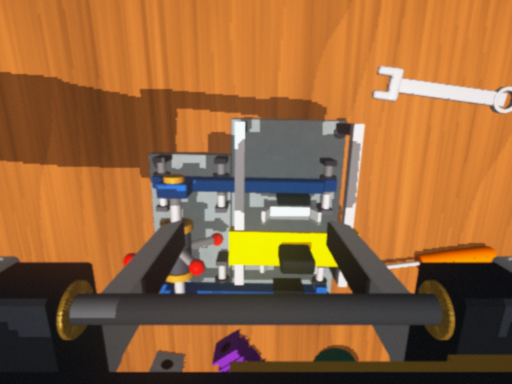

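The scene view shows the rig at about (238,215). There are two silver finned blocks, at (160,149) and (154,180), and a purple one at (161,206). The wrist view shows the yellow gate at (280,248) and the red spoke balls at (197,267), (217,239) and (130,260). Next I measure these.

```bash
cat > h.py <<'E'
import numpy as np,cv2
from scipy.spatial.transform import Rotation as R
from bench import robot
def Tcw(name,o=None):
    i=robot.camera_info(name)
    if name=="wrist":
        T=np.eye(4);T[:3,:3]=R.from_euler('xyz',o["ee_rot"]).as_matrix();T[:3,3]=o["tool_pos"]
        return i["K"],T@np.array(i["mount"])
    return i["K"],np.linalg.inv(i["extrinsics"])
def cloud(d,K,T):
    v,u=np.mgrid[:d.shape[0],:d.shape[1]]
    p=np.stack([(u-K[0,2])/K[0,0]*d,(v-K[1,2])/K[1,1]*d,d],-1)
    w=p@T[:3,:3].T+T[:3,3]; w[d<=0]=np.nan
    return w
def ray(u,v,K,T,z):
    r=T[:3,:3]@np.array([(u-K[0,2])/K[0,0],(v-K[1,2])/K[1,1],1]);return T[:3,3]+r*(z-T[2,3])/r[2]
def shot(name,tag):
    o=robot.get_obs();K,T=Tcw(name,o);p,d=robot.snapshot(name)
    cv2.imwrite(f"pics/{tag}.png",p);return p,cloud(d,K,T),K,T,o
def rect(w):
    xy=w[:,:2].astype(np.float32)*1000
    return cv2.minAreaRect(xy)
E
python3 - <<'E'
from h import *
o=robot.get_obs()
for n in("scene","wrist","side"):
    p=cv2.imread(f"pics/{n}0.png");d=np.load(f"pics/{n}0.npy");K,T=Tcw(n,o);w=cloud(d,K,T)
    hsv=cv2.cvtColor(p,cv2.COLOR_BGR2HSV)
    m=cv2.inRange(hsv,(22,150,80),(35,255,255))>0
    y=w[m];y=y[(y[:,2]>.07)&(y[:,2]<.1)]
    print(n,"yellow",len(y),np.median(y,0) if len(y) else 0,rect(y) if len(y) else 0)
    m=(cv2.inRange(hsv,(0,180,100),(6,255,255))>0)
    nl,l,s,c=cv2.connectedComponentsWithStats(m.astype(np.uint8))
    for i in range(1,nl):
        if s[i,4]>8:
            q=w[l==i];print(" red",s[i,4],c[i],np.round(np.nanmedian(q,0),4))
    # low-saturation objects above table, left area
    m=(w[...,2]>.008)&(w[...,2]<.16)&(w[...,1]<.12)
    m=cv2.morphologyEx(m.astype(np.uint8),cv2.MORPH_OPEN,np.ones((2,2)))
    nl,l,s,c=cv2.connectedComponentsWithStats(m)
    for i in range(1,nl):
        if 60<s[i,4]<9000:
            q=w[l==i]; 
            top=q[q[:,2]>np.percentile(q[:,2],97)-.006]
            print(" obj",s[i,4],np.round(c[i]),"zmax",np.round(np.percentile(q[:,2],97),4),"top rect",[np.round(a,1) for a in rect(top)])
p=cv2.imread("pics/wrist0.png");cv2.imwrite("pics/wz.png",cv2.resize(p[100:384,100:400],None,fx=2,fy=2,interpolation=2))
E
```

```text
scene yellow 342 [ 0.61102938 -0.0684117   0.08958289] ((590.1007690429688, -68.12442016601562), (37.15336608886719, 146.12452697753906), 88.81556701660156)
 red 10 [235.6 162. ] [ 0.4225 -0.0708  0.1159]
 red 9 [234. 175.] [ 0.4935 -0.0722  0.1247]
 red 312 [391.60576923 229.35576923] [0.6104 0.3924 0.0393]
 red 32 [393.3125 217.75  ] [0.578  0.401  0.0436]
 red 10 [380.9 236.9] [0.6409 0.358  0.0271]
 red 14 [388.07142857 243.78571429] [0.6528 0.3768 0.0102]
 obj 6869 [150.  44.] zmax nan top rect [array([0., 0.]), array([0., 0.]), np.float64(0.0)]
 obj 103 [ 2. 59.] zmax 0.0758 top rect [array([ -353.8, -1135. ]), array([34.1,  4.6]), np.float64(13.9)]
 obj 3075 [107. 109.] zmax nan top rect [array([0., 0.]), array([0., 0.]), np.float64(0.0)]
 obj 457 [241. 107.] zmax nan top rect [array([0., 0.]), array([0., 0.]), np.float64(0.0)]
 obj 145 [285.  95.] zmax 0.1566 top rect [array([68.1, 92.6]), array([43.3, 14.5]), np.float64(87.9)]
 obj 211 [279. 117.] zmax nan top rect [array([0., 0.]), array([0., 0.]), np.float64(0.0)]
 obj 4073 [ 60. 172.] zmax nan top rect [array([0., 0.]), a
[... 2280 characters left out ...]
y([0., 0.]), array([0., 0.]), np.float64(0.0)]
 obj 313 [271. 134.] zmax nan top rect [array([0., 0.]), array([0., 0.]), np.float64(0.0)]
 obj 165 [203. 150.] zmax nan top rect [array([0., 0.]), array([0., 0.]), np.float64(0.0)]
 obj 313 [297. 158.] zmax nan top rect [array([0., 0.]), array([0., 0.]), np.float64(0.0)]
 obj 4506 [251. 194.] zmax nan top rect [array([0., 0.]), array([0., 0.]), np.float64(0.0)]
 obj 385 [332. 168.] zmax nan top rect [array([0., 0.]), array([0., 0.]), np.float64(0.0)]
 obj 2384 [463. 190.] zmax nan top rect [array([0., 0.]), array([0., 0.]), np.float64(0.0)]
 obj 1165 [410. 317.] zmax 0.1166 top rect [array([-57.7,  16.5]), array([37. ,  3.9]), np.float64(72.7)]
```

View pics/wz.png

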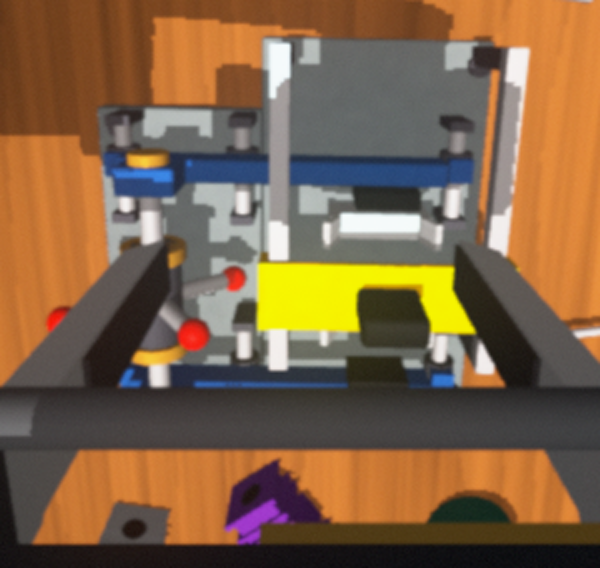

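```bash
python3 - <<'E'
from h import *
o=robot.get_obs()
for n in("scene","side"):
    p=cv2.imread(f"pics/{n}0.png");d=np.load(f"pics/{n}0.npy");K,T=Tcw(n,o);w=cloud(d,K,T)
    z=np.nan_to_num(w[...,2],nan=-1)
    m=(z>.008)&(z<.16)&(np.nan_to_num(w[...,1])<.5)&(np.nan_to_num(w[...,0])>.2)
    m=cv2.morphologyEx(m.astype(np.uint8),cv2.MORPH_OPEN,np.ones((2,2)))
    nl,l,s,c=cv2.connectedComponentsWithStats(m)
    for i in range(1,nl):
        if 60<s[i,4]<9000:
            q=w[l==i];zm=np.percentile(q[:,2],97);top=q[q[:,2]>zm-.006]
            print(n,s[i,4],np.round(c[i]),"zmax",np.round(zm,3),"top",[np.round(a,1) for a in rect(top)])
E
```

```text
scene 4073 [ 60. 172.] zmax nan top [array([0., 0.]), array([0., 0.]), np.float64(0.0)]
scene 707 [161. 150.] zmax nan top [array([0., 0.]), array([0., 0.]), np.float64(0.0)]
scene 5224 [239. 213.] zmax nan top [array([0., 0.]), array([0., 0.]), np.float64(0.0)]
scene 465 [156. 180.] zmax nan top [array([0., 0.]), array([0., 0.]), np.float64(0.0)]
scene 452 [370. 185.] zmax nan top [array([0., 0.]), array([0., 0.]), np.float64(0.0)]
scene 550 [114. 216.] zmax nan top [array([0., 0.]), array([0., 0.]), np.float64(0.0)]
scene 1303 [154. 226.] zmax nan top [array([0., 0.]), array([0., 0.]), np.float64(0.0)]
scene 929 [393. 229.] zmax nan top [array([0., 0.]), array([0., 0.]), np.float64(0.0)]
scene 265 [368. 260.] zmax 0.033 top [array([719.1, 307.4]), array([45.4, 51. ]), np.float64(56.9)]
scene 364 [213. 289.] zmax nan top [array([0., 0.]), array([0., 0.]), np.float64(0.0)]
scene 2399 [ 91. 299.] zmax nan top [array([0., 0.]), array([0., 0.]), np.float64(0.0)]
scene 2443 [410. 306.] zmax nan top [array([0., 0.]), array([0., 0.]), np.float64(0.0)]
side 4803 [351.  30.] zmax nan top [ar
[... 382 characters left out ...]
at64(0.0)]
side 165 [203. 150.] zmax nan top [array([0., 0.]), array([0., 0.]), np.float64(0.0)]
side 313 [297. 158.] zmax nan top [array([0., 0.]), array([0., 0.]), np.float64(0.0)]
side 4506 [251. 194.] zmax nan top [array([0., 0.]), array([0., 0.]), np.float64(0.0)]
side 385 [332. 168.] zmax nan top [array([0., 0.]), array([0., 0.]), np.float64(0.0)]
side 1718 [ 80. 221.] zmax nan top [array([0., 0.]), array([0., 0.]), np.float64(0.0)]
side 209 [132. 234.] zmax nan top [array([0., 0.]), array([0., 0.]), np.float64(0.0)]
side 882 [131. 266.] zmax nan top [array([0., 0.]), array([0., 0.]), np.float64(0.0)]
side 642 [188. 299.] zmax nan top [array([0., 0.]), array([0., 0.]), np.float64(0.0)]
```

```bash
cat >> h.py <<'E'
def objs(w,lo=.008,hi=.16,amin=60,amax=9000,tag=""):
    z=np.nan_to_num(w[...,2],nan=-1)
    m=(z>lo)&(z<hi)&(np.nan_to_num(w[...,0])>.2)
    nl,l,s,c=cv2.connectedComponentsWithStats(m.astype(np.uint8),connectivity=4)
    for i in range(1,nl):
        if amin<s[i,4]<amax:
            q=w[l==i];zm=np.percentile(q[:,2],95);top=q[q[:,2]>zm-.006]
            print(tag,s[i,4],np.round(c[i]),"z",np.round(zm,3),"top",[np.round(a,1) for a in rect(top)])
E
python3 - <<'E'
from h import *
o=robot.get_obs()
for n in("scene","side"):
    d=np.load(f"pics/{n}0.npy");K,T=Tcw(n,o);objs(cloud(d,K,T),tag=n)
E
```

```text
scene 7551 [459. 176.] z 0.156 top [array([420.2, 619.1]), array([212.8, 325.9]), np.float64(89.8)]
scene 4083 [ 59. 171.] z 0.104 top [array([ 401.9, -639. ]), array([133. , 285.4]), np.float64(89.7)]
scene 715 [160. 149.] z 0.055 top [array([ 258.3, -341.5]), array([ 63.7, 125.9]), np.float64(45.4)]
scene 5243 [238. 212.] z 0.093 top [array([544.3, -33.6]), array([263.3, 199.4]), np.float64(12.9)]
scene 478 [155. 179.] z 0.043 top [array([ 407.7, -337.2]), array([99.9, 47.3]), np.float64(83.8)]
scene 456 [369. 184.] z 0.059 top [array([420.7, 356.8]), array([65.2, 62.2]), np.float64(66.9)]
scene 555 [113. 215.] z 0.139 top [array([ 608.2, -418.4]), array([22.6, 20.8]), np.float64(22.0)]
scene 1318 [153. 225.] z 0.082 top [array([ 674.8, -311.7]), array([62.2, 66.8]), np.float64(82.2)]
scene 935 [392. 228.] z 0.06 top [array([615.4, 389.1]), array([ 85.8, 151.1]), np.float64(5.2)]
scene 381 [212. 286.] z 0.028 top [array([ 829.4, -115.7]), array([100.6,  21.2]), np.float64(7.2)]
scene 267 [367. 259.] z 0.032 top [array([717.6, 306.1]), array([49.5, 50.1]), np.float64(34.9)]
scene 24
[... 673 characters left out ...]
.float64(86.5)]
side 4699 [248. 192.] z 0.096 top [array([533.7, -40.4]), array([250.7, 158. ]), np.float64(19.7)]
side 316 [296. 157.] z 0.043 top [array([ 529. , -293.8]), array([ 43.1, 100.7]), np.float64(36.3)]
side 395 [331. 167.] z 0.043 top [array([ 402.7, -334.5]), array([99.6, 45. ]), np.float64(79.6)]
side 1739 [ 79. 220.] z 0.056 top [array([867.6, 380.6]), array([201. , 127.2]), np.float64(89.7)]
side 213 [131. 233.] z 0.033 top [array([713.6, 306.6]), array([48.8, 51.7]), np.float64(51.9)]
side 894 [130. 265.] z 0.06 top [array([612.2, 390.9]), array([ 83.4, 151.2]), np.float64(23.1)]
side 646 [187. 298.] z 0.059 top [array([417.2, 360. ]), array([65.1, 62.1]), np.float64(56.8)]
```

```bash
python3 -m inch '0 2 -3 0 0; 0 5 -6 0 0;0 8 -10 0 0;0 11 -14 0 0;0 14 -16 0 0;0 14 -16 0 0;0 14 -16 0 0'; python3 - <<'E'
from h import *
p,w,K,T,o=shot("wrist","w1");np.save("pics/w1.npy",w);print(o["tool_pos"],o["ee_rot"]);objs(w)
E
```

```text
time: 0.73
tool_pos: [0.5504, -0.1423, 0.3667]
ee_rot: [3.14, -0.002, -0.004]
wrist_force: [-0.8, 0.2, -0.6]
width: 0.0938
[ 0.55037564 -0.14234119  0.36672713] [ 3.14002223e+00 -2.38654648e-03 -3.69940165e-03]
 1021 [399.   9.] z 0.011 top [array([785.6, 100.1]), array([ 29.5, 179.6]), np.float64(86.2)]
 995 [398. 145.] z 0.028 top [array([ 828.8, -115.8]), array([100.2,  21.9]), np.float64(8.0)]
 1301 [246. 239.] z 0.043 top [array([ 533.9, -295.7]), array([44.4, 96.7]), np.float64(35.7)]
 1291 [318. 252.] z 0.083 top [array([ 667.4, -315.7]), array([45.3, 64.3]), np.float64(29.1)]
 1778 [ 99. 256.] z 0.054 top [array([ 248.4, -330.3]), array([56.3, 93.7]), np.float64(45.5)]
 875 [185. 262.] z 0.043 top [array([ 408.1, -336. ]), array([97. , 43.8]), np.float64(79.3)]
 1155 [416. 255.] z 0.058 top [array([ 871.5, -337.5]), array([121.1,  38.7]), np.float64(1.2)]
 246 [283. 287.] z 0.049 top [array([ 607. , -396.8]), array([29.6,  6. ]), np.float64(3.7)]
 203 [289. 333.] z 0.143 top [array([ 607.9, -418.1]), array([22.4, 22.3]), np.float64(26.7)]
 2257 [181. 362.] z 0.058 top [array([ 380.1, -575.1]), array([233. ,   5.9]), np.float64(0.2)]
```

View pics/w1.png

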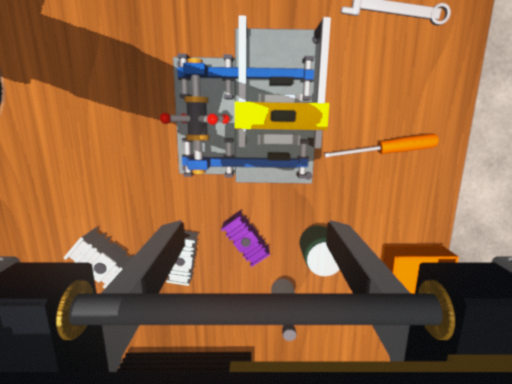

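The wrist view shows the rig clear: the gate at (282,115), its knob at (283,116), the spoke balls at (166,118), (212,119) and (226,119), and the target housing at (185,258). Next is the rig pose.

```bash
python3 - <<'E'
from h import *
p=cv2.imread("pics/w1.png");w=np.load("pics/w1.npy");hsv=cv2.cvtColor(p,cv2.COLOR_BGR2HSV)
y=w[(cv2.inRange(hsv,(22,150,60),(35,255,255))>0)&(w[...,2]>.08)&(w[...,2]<.1)]
print("plate",np.median(y[:,2]),rect(y))
v,u=np.mgrid[:384,:512]
k=w[(w[...,2]>.115)&(w[...,2]<.14)&(v<140)&(u>255)&(u<330)]
print("knob",len(k),np.median(k[:,2]) if len(k) else 0,rect(k) if len(k) else 0)
for a,b in((225,255),(305,340)):
  r=w[(abs(w[...,2]-.085)<.006)&(u>a)&(u<b)&(v<98)]
  c=np.polyfit(r[:,1],r[:,0],1); print("rail",len(r),np.median(r,0),"yaw",np.degrees(-np.arctan(c[0])),c,rect(r))
m=cv2.inRange(hsv,(0,180,80),(6,255,255));nl,l,s,c=cv2.connectedComponentsWithStats(m)
for i in range(1,nl):
  if s[i,4]>8:print("red",c[i],s[i,4],np.nanmedian(w[l==i],0))
r=w[(w[...,2]>.03)&(cv2.inRange(hsv,(100,120,40),(125,255,255))>0)]
b1=r[r[:,1]>-.05];b2=r[r[:,1]<-.05]
for b in(b1,b2):print("blue",len(b),rect(b),np.median(b,0))
E
```

```text
plate 0.09079048886474195 ((562.50048828125, -70.66509246826172), (165.26162719726562, 202.10748291015625), 88.9117202758789)
knob 280 0.13045206899169606 ((592.3174438476562, -66.38086700439453), (15.493762969970703, 33.873291015625), 86.57987213134766)
rail 595 [0.5338176  0.02015766 0.08553717] yaw -1.3398776819385425 [0.02338954 0.53336712] ((533.988037109375, 16.53900146484375), (109.45354461669922, 10.089004516601562), 88.87852478027344)
rail 620 [0.65345933 0.01709454 0.08570613] yaw -1.0630337869891517 [0.01855557 0.65315296] ((653.8871459960938, 14.9481201171875), (106.99614715576172, 10.60521125793457), 89.00428009033203)
red [164.68965517 117.5862069 ] 87 [ 0.42291159 -0.06821264  0.11707531]
red [212.12345679 118.56790123] 81 [ 0.49214417 -0.06978376  0.127948  ]
red [225.4   118.625] 40 [ 0.50360147 -0.07029353  0.05855418]
blue 1257 ((537.5487670898438, 1.2088251113891602), (18.85554313659668, 214.8333740234375), 89.26714324951172) [ 0.52336408 -0.00052566  0.06676537]
blue 901 ((534.1196899414062, -140.33810424804688), (14.313517570495605, 213.47874450683594), 89.13472747802734) [ 0.5254088  -0.13984074  0.06682097]
```

```bash
python3 -m inch '1 -1 3 0.004 1; 2 -2 6 0.004 1; 3 -3 9 0.004 1; 4.2 -4.6 12.5 0.004 1; 4.2 -4.6 16 0.004 1; 4.2 -4.6 19 0.004 1; 4.2 -4.6 22 0.004 1; 4.2 -4.6 25 0.004 1; 4.2 -4.6 26.4 0.004 1; 4.2 -4.6 26.4 0.004 1; 4.2 -4.6 26.4 0.004 1'
```

```text
time: 1.7
tool_pos: [0.5898, -0.0925, 0.0976]
ee_rot: [-3.139, 0.007, -0.004]
wrist_force: [-1.1, -0.6, 0.3]
width: 0.0244
```

```bash
python3 -m inch '0 0 -0.4 0 1;0 0 -0.4 0 1;0 0 -0.4 0 1'; python3 - <<'E'
from h import *
p,w,K,T,o=shot("wrist","w2");print(o["tool_pos"],o["ee_rot"],o["width"])
E
```

```text
time: 1.95
tool_pos: [0.591, -0.0924, 0.1037]
ee_rot: [-3.14, 0.003, -0.003]
wrist_force: [-0.9, -0.7, 0.4]
width: 0.0039
[ 0.59095049 -0.09235227  0.10369544] [-3.1398367   0.00316403 -0.00349022] 0.0038885081538146907
```

View pics/w2.png

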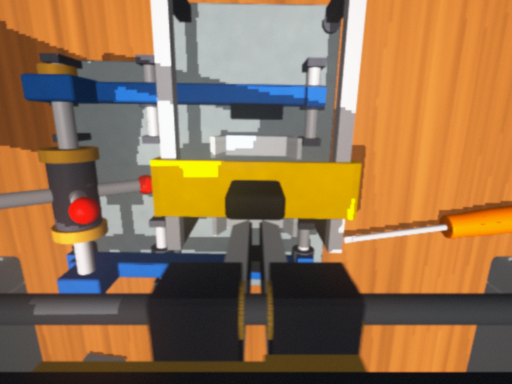

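```bash
python3 -m inch '0 -1 0 0 1;0 -2 0 0 1;0 -3 0 0 1;0.1 -4 0 0 1;0.1 -5 0 0 1;0.1 -6 0 0 1;0.1 -7 0 0 1;0.2 -8 0 0 1;0.2 -8.8 0 0 1;0.2 -9.5 0 0 1;0.2 -10 0 0 1;0.2 -10 0 0 1;0.2 -10 0 0 1'; python3 - <<'E'
from h import *
p,w,K,T,o=shot("wrist","w3");print(o["tool_pos"],o["ee_rot"],o["width"])
E
```

```text
time: 3.08
tool_pos: [0.5931, 0.005, 0.1036]
ee_rot: [3.138, 0.004, -0.005]
wrist_force: [0.3, -7.4, 0.8]
width: 0.0005
[0.59314332 0.00499027 0.10356187] [ 3.13787901  0.00385101 -0.00493933] 0.0004957795035699148
```

View pics/w3.png

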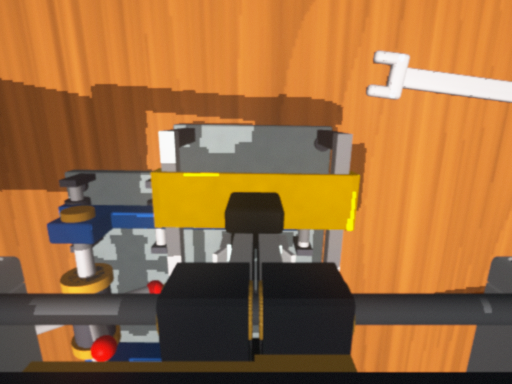

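The gate is at its stop: the plate is at row 200, and I read 7 N of push. Next I retreat and look at the housing.

```bash
python3 -m inch '0 0.6 0 0 1;0 1 -3 0 1;0 1 -6 0 1;0 1.5 -9 0 1;-2 4 -12 0.0 0.5;-5 7 -12 0 0;-8 10 -12 0.08 0;-11 13.5 -12 0.17 0;-14 17 -12 0.17 0;-16.5 20 -12 0.17 0;-18.6 23 -12 0.17 0;-18.6 25.5 -12 0.17 0;-18.6 25.5 -12 0.17 0;-18.6 25.5 -12 0.17 0'; python3 - <<'E'
from h import *
p,w,K,T,o=shot("wrist","w4");print(o["tool_pos"],o["ee_rot"],o["width"]);np.save("pics/w4.npy",w)
objs(w,lo=.015,hi=.07)
E
```

```text
time: 4.3
tool_pos: [0.4058, -0.249, 0.2246]
ee_rot: [3.14, 0.004, -0.178]
wrist_force: [-0.3, 0.3, 0.8]
width: 0.0637
[ 0.40579289 -0.24901582  0.22455466] [ 3.13972368  0.00388179 -0.17796269] 0.06366074257218697
 274 [485.  37.] z 0.019 top [array([ 709.7, -132. ]), array([60.6,  6.3]), np.float64(7.7)]
 2573 [356. 193.] z 0.043 top [array([ 533.9, -295.6]), array([43.4, 97. ]), np.float64(35.8)]
 1586 [452. 182.] z 0.069 top [array([ 655.9, -300.7]), array([69.3, 27.5]), np.float64(61.3)]
 2260 [267. 236.] z 0.043 top [array([ 407.2, -335.5]), array([96.1, 44.1]), np.float64(79.8)]
 2074 [143. 245.] z 0.054 top [array([ 236.1, -319.2]), array([57.3, 61.6]), np.float64(44.8)]
 418 [413. 256.] z 0.055 top [array([ 609.3, -396.7]), array([ 4.4, 26.7]), np.float64(84.9)]
 356 [202. 274.] z 0.054 top [array([ 303.8, -374.2]), array([41.8, 14.7]), np.float64(46.5)]
```

View pics/w4.png

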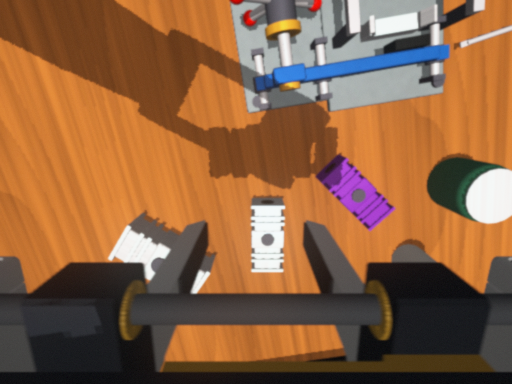

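```bash
python3 -m inch '1 3 1 0 0.3;1.75 6 2 0 0.3;1.75 8.5 4 0 0.3;1.75 8.5 7 0 0.3;1.75 8.5 10 0 0.3;1.75 8.5 13 0 0.3;1.75 8.5 16 0 0.3;1.75 8.5 18.5 0 0.3;1.75 8.5 20.5 0 0.3;1.75 8.5 21.5 0 0.3;1.75 8.5 21.7 0 0.3;1.75 8.5 21.7 0 0.3'
```

```text
time: 5.35
tool_pos: [0.4083, -0.3341, 0.0075]
ee_rot: [3.141, 0.004, -0.174]
wrist_force: [-0.8, -0.8, 0.2]
width: 0.0657
```

```bash
python3 -m inch '0 0 0 0 1;0 0 0 0 1;0 0 0 0 1;0 0 0 0 1;0 0 0 0 1;0 0 0 0 1;0 0 0 0 1;0 0 0 0 1'
```

```text
time: 6.02
tool_pos: [0.4078, -0.3346, 0.009]
ee_rot: [3.14, 0.005, -0.175]
wrist_force: [-4.0, 1.6, 7.0]
width: 0.0435
```

```bash
python3 -m inch '0 0 -2 0 1;0 0 -5 0 1;0 0 -8 0 1;0 0 -11.5 0 1;1 -2 -15 0 1;2.5 -5 -18 0 1;4 -8 -19 0 1;5.5 -11.5 -19 0 1;7 -15 -19 -0.08 1;8.5 -18.5 -19 -0.15 1;10 -22 -19 -0.154 1;11.5 -25 -19 -0.154 1;13 -27.5 -19 -0.154 1;13.5 -29 -19 -0.154 1;13.5 -29.3 -19 -0.154 1;13.5 -29.3 -19 -0.154 1;13.5 -29.3 -19 -0.154 1'; python3 - <<'E'
from h import *
p,w,K,T,o=shot("wrist","w5");print(o["tool_pos"],o["ee_rot"],o["width"]);np.save("pics/w5.npy",w)
E
```

```text
time: 7.43
tool_pos: [0.5921, -0.0698, 0.1971]
ee_rot: [3.14, 0.006, -0.021]
wrist_force: [-0.0, -0.0, -4.3]
width: 0.0433
[ 0.59209809 -0.06980296  0.19708393] [ 3.14003624  0.00625612 -0.02091537] 0.04334327861713411
```

View pics/w5.png

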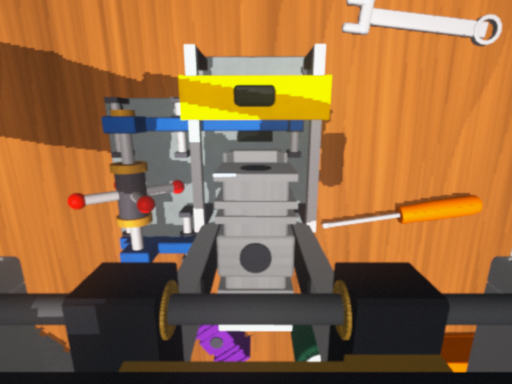

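```bash
python3 - <<'E'
from h import *
p=cv2.imread("pics/w5.png");w=np.load("pics/w5.npy");hsv=cv2.cvtColor(p,cv2.COLOR_BGR2HSV)
v,u=np.mgrid[:384,:512]
t=w[(w[...,2]>.20)&(u>205)&(u<308)&(v>140)&(v<330)]
print("z",np.percentile(t[:,2],[5,50,95]))
for lo,hi in((150,200),(150,222),(318,332)):
    q=w[(abs(w[...,2]-.228)<.006)&(u>205)&(u<308)&(v>lo)&(v<hi)];print(lo,hi,len(q),q[:,0].min(),q[:,0].max(),q[:,1].min(),q[:,1].max())
for a,b in((182,205),(305,328)):
  r=w[(abs(w[...,2]-.085)<.006)&(u>=a)&(u<b)&(v<76)|(abs(w[...,2]-.085)<.006)&(u>=a)&(u<b)&(v>122)&(v<200)]
  c=np.polyfit(r[:,1],r[:,0],1); print("rail",len(r),c,np.polyval(c,-.07),rect(r))
k=w[(w[...,2]>.122)&(w[...,2]<.14)&(v<120)&(u>220)&(u<290)];print("knob",rect(k))
r=w[(w[...,2]>.03)&(w[...,2]<.1)&(cv2.inRange(hsv,(100,120,40),(125,255,255))>0)]
for b in(r[r[:,1]>-.05],r[r[:,1]<-.05]):print("blue",len(b),rect(b))
E
```

```text
z [0.2180065  0.22930506 0.31384662]
150 200 2110 0.5719367509312501 0.6161999044378043 -0.03876027396854147 -0.02239334491809037
150 222 3843 0.571673432636661 0.6161999044378043 -0.05012387647078448 -0.02239334491809037
318 332 434 0.570033753503614 0.6135884495560621 -0.12000905340788583 -0.11437733362862637
rail 1234 [0.02054193 0.53393143] 0.532493499535585 ((532.9740600585938, -3.00921630859375), (148.05816650390625, 20.367589950561523), 85.0826644897461)
rail 1255 [0.01833958 0.65272845] 0.6514446773039271 ((653.118896484375, -5.223289489746094), (20.122528076171875, 147.84967041015625), 2.909841299057007)
knob ((593.844970703125, 22.573345184326172), (15.337533950805664, 33.621429443359375), 88.67339324951172)
blue 2132 ((546.3783569335938, -0.7494392395019531), (13.951566696166992, 196.35009765625), 88.80289459228516)
blue 796 ((471.6263122558594, -138.64111328125), (14.841341018676758, 88.73816680908203), 89.12499237060547)
```

```bash
python3 -m inch '0 0 2 0 1;0 0 4.5 0 1;0 0 7 0 1;0 0 9 0 1;0 0 10.5 0 1;0 0 11.8 0 1;0 0 12.8 0 1;0 0 13.6 0 1;0 0 14.1 0 1;0 0 14.5 0 1;0 0 14.5 0 1;0 0 14.5 0 1'
```

```text
time: 8.48
tool_pos: [0.5916, -0.0705, 0.0529]
ee_rot: [3.14, 0.005, -0.022]
wrist_force: [0.3, -0.2, -3.7]
width: 0.0436
```

```bash
python3 -m inch '0 0.1 0.2 0 1;0 0.1 0.4 0 1;0 0.1 0.4 0 1;0 0.1 0.4 0 1'
```

```text
time: 8.82
tool_pos: [0.5917, -0.0715, 0.0491]
ee_rot: [3.14, 0.005, -0.022]
wrist_force: [-1.1, -0.1, -3.4]
width: 0.0436
```

```bash
python3 -m inch '0 0 0.1 0 1;0 0 0.2 0 1;0 0 0.2 0 1'
```

```text
time: 9.07
tool_pos: [0.5918, -0.0715, 0.049]
ee_rot: [3.14, 0.004, -0.022]
wrist_force: [-3.3, 0.9, 6.1]
width: 0.0434
```

Vertical force went from -3.4 to +6 N, so it is on the saddles. Next I release it with a limited opening.

```bash
python3 -m inch '0 0 -0.1 0 0.34;0 0 -0.1 0 0.34;0 0 -0.1 0 0.34;0 0 -0.1 0 0.34;0 0 -0.1 0 0.34;0 0 -3 0 0.34;0 0 -6 0 0.34;0 0 -9 0 0.34;0 0 -12 0 0.34;0 -2 -15 0 0.34;0 -4 -15 0 0.34;0 -6 -15 0 0.34;0 -8 -15 0 0.34;0 -8 -15 0 0.34;0 -8 -15 0 0.34'; python3 - <<'E'
from h import *
p,w,K,T,o=shot("wrist","w6");print(o["tool_pos"],o["ee_rot"],o["width"]);np.save("pics/w6.npy",w)
v,u=np.mgrid[:384,:512]
z=w[...,2]
q=w[(abs(z-.081)<.004)&(abs(w[...,0]-.592)<.04)&(w[...,1]<-.01)&(w[...,1]>-.14)]
print(len(q),rect(q),np.median(q,0))
E
```

```text
time: 10.32
tool_pos: [0.594, 0.0094, 0.1986]
ee_rot: [3.139, 0.004, -0.02]
wrist_force: [-0.1, -0.1, 1.5]
width: 0.0624
[0.59402978 0.0093552  0.19859582] [ 3.13898152  0.00408395 -0.01981549] 0.06238812733625464
2875 ((593.2286987304688, -62.399070739746094), (105.24256134033203, 43.906639099121094), 88.67603302001953) [ 0.59320231 -0.06285617  0.08051579]
```

View pics/w6.png

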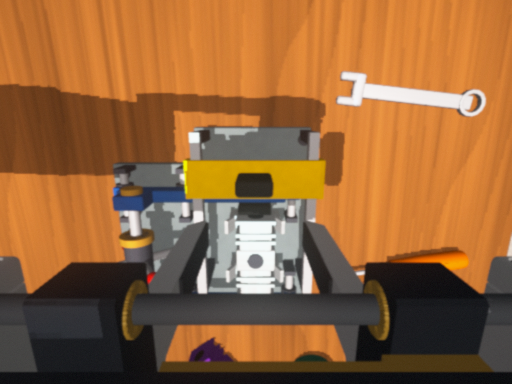

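The housing is seated: its top is at z 0.0805, it lies along the rig axis, and it is centred at (255,258). Next I go behind the knob to shut the gate.

```bash
python3 -m inch '0 -1.5 0 0 1;0 -3 0 0 1;0 -4.5 0 0 1;0 -4.5 1 0 1;0 -4.5 3 0 1;0 -4.5 5 0 1;0 -4.5 7 0 1;0 -4.5 8.5 0 1;0 -4.5 9.3 0 1;0 -4.5 9.4 0 1;0 -4.5 9.4 0 1'
```

```text
time: 11.28
tool_pos: [0.5943, 0.0523, 0.1037]
ee_rot: [3.138, 0.005, -0.022]
wrist_force: [-0.1, -0.8, 0.1]
width: 0.0005
```

```bash
python3 -m inch '0 1 0 0 1;0 2 0 0 1;0 3 0 0 1;0 4 0 0 1;0 5 0 0 1;0 6 0 0 1;0 7 0 0 1;0 8 0 0 1;0 8.8 0 0 1;0 9.4 0 0 1;0 10 0 0 1;0 10.4 0 0 1;0 10.6 0 0 1;0 10.8 0 0 1;0 10.9 0 0 1; 0 10.9 0 0 1'
```

```text
time: 12.62
tool_pos: [0.5918, -0.055, 0.104]
ee_rot: [3.141, 0.006, -0.021]
wrist_force: [0.3, 5.0, 1.4]
width: 0.0005
```

```bash
python3 -m inch '0 0.1 0 0 1;0 0.2 0 0 1;0 0.2 0 0 1;0 0.2 0 0 1'
```

```text
time: 12.95
tool_pos: [0.5918, -0.055, 0.104]
ee_rot: [-3.139, 0.006, -0.02]
wrist_force: [0.7, 5.9, 2.1]
width: 0.0001
```

```bash
python3 -m inch '0 -0.6 0 0 1;0 -0.8 -3 0 1;0 -0.8 -6 0 1;0 -0.8 -9 0 1;-3 -3 -12 0 1;-7 -5 -12 0 1;-10 -8 -12 0 1;-12 -8 -12 0 1;-12 -8 -12 0 1;-12 -8 -12 0 1'; python3 - <<'E'
from h import *
p,w,K,T,o=shot("wrist","w7");print(o["tool_pos"],o["ee_rot"]);np.save("pics/w7.npy",w)
hsv=cv2.cvtColor(p,cv2.COLOR_BGR2HSV)
m=cv2.inRange(hsv,(0,180,80),(6,255,255));nl,l,s,c=cv2.connectedComponentsWithStats(m)
for i in range(1,nl):
  if s[i,4]>8:print("red",c[i],s[i,4],np.nanmedian(w[l==i],0))
v,u=np.mgrid[:384,:512]
k=w[(w[...,2]>.122)&(w[...,2]<.14)&(w[...,0]>.55)&(w[...,0]<.65)];print("knob",len(k),rect(k))
r=w[(w[...,2]>.03)&(w[...,2]<.1)&(cv2.inRange(hsv,(100,120,40),(125,255,255))>0)]
for b in(r[r[:,1]>-.05],r[r[:,1]<-.05]):print("blue",len(b),rect(b))
E
```

```text
time: 13.78
tool_pos: [0.4733, 0.0268, 0.2253]
ee_rot: [-3.141, 0.005, -0.019]
wrist_force: [0.4, -0.4, -0.1]
width: 0.0002
[0.47332543 0.02681143 0.22533152] [-3.14055127  0.00469734 -0.01909823]
red [224.86842105 246.68421053] 38 [ 0.43115885 -0.06452931  0.04713682]
red [281.63157895 251.10526316] 19 [ 0.50670417 -0.06744741  0.0583068 ]
knob 535 ((591.3902587890625, -71.27976989746094), (15.909872055053711, 33.80069351196289), 89.00279998779297)
blue 2029 ((537.0543212890625, -1.9971246719360352), (18.880334854125977, 215.00140380859375), 88.5528793334961)
blue 0 ((0.0, 0.0), (0.0, 0.0), 0.0)
```

View pics/w7.png

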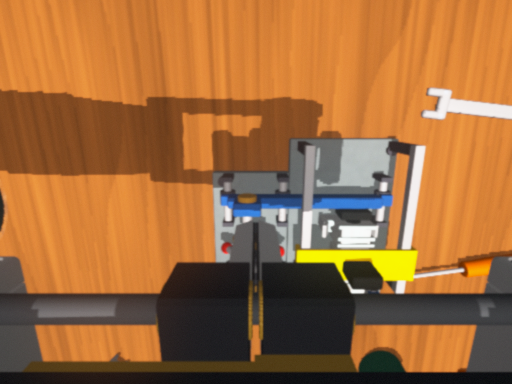

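```bash
python3 -m inch '-0.5 3 0 0 1;-1 6 0 0 1;-1.7 9 0 0 1;-1.7 9.6 0 0 1;-1.7 9.6 2 0 1;-1.7 9.6 5 0 1;-1.7 9.6 8 0 1;-1.7 9.6 10 0 1;-1.7 9.6 11.2 0 1;-1.7 9.6 11.7 0 1;-1.7 9.6 11.7 0 1;-1.7 9.6 11.7 0 1'; python3 - <<'E'
from h import *
p,w,K,T,o=shot("side","s8");print(o["tool_pos"]);cv2.imwrite("pics/s8z.png",cv2.resize(p[130:240,190:320],None,fx=5,fy=5,interpolation=2))
E
```

```text
time: 14.83
tool_pos: [0.4557, -0.0693, 0.109]
ee_rot: [-3.141, 0.004, -0.02]
wrist_force: [-0.4, 0.9, -0.7]
width: 0.0007
[ 0.45565398 -0.06931502  0.10896096]
```

View pics/s8z.png

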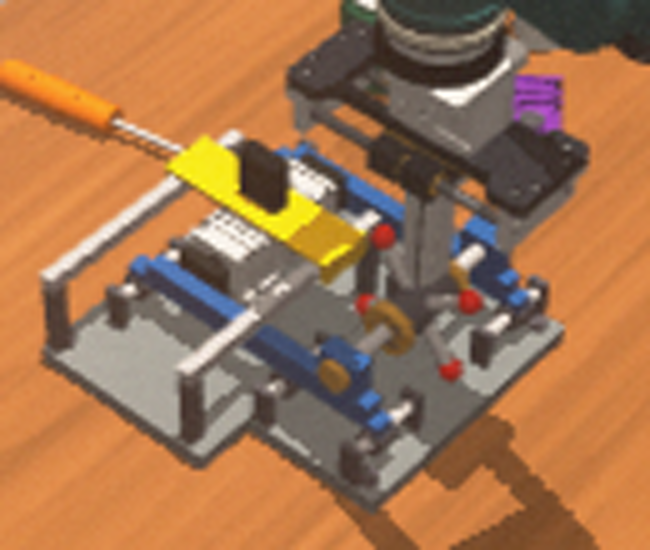

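The side view shows the fingertip between the two upper spokes, with the gate shut over the housing. Next is push 1.

```bash
python3 -m inch '0.5 0 0.2 0 1;1 0 0.3 0 1;1.5 0 0.3 0 1;2 0 0.3 0 1;2.4 0 0.3 0 1;2.8 0 0.3 0 1;3.2 0 0.3 0 1;3.5 0 0.3 0 1;3.7 0 0.3 0 1;3.7 0 0.3 0 1'
```

```text
time: 15.72
tool_pos: [0.4927, -0.07, 0.1061]
ee_rot: [-3.141, 0.004, -0.02]
wrist_force: [-3.7, -1.0, 0.2]
width: 0.0003
```

```bash
python3 -m inch '-0.4 0 -0.3 0 1;-0.4 0 -3 0 1;-0.4 0 -6 0 1;-0.4 0 -7.5 0 1;-3 0 -7.5 0 1;-6 0 -7.5 0 1;-9 0 -7.5 0 1;-9.4 -0.1 -7.5 0 1;-9.4 -0.1 -7.5 0 1;-9.4 -0.1 -5 0 1;-9.4 -0.1 -2 0 1;-9.4 -0.1 -0.3 0 1;-9.4 -0.1 0 0 1;-9.4 -0.1 0 0 1'; python3 - <<'E'
from h import *
p,w,K,T,o=shot("side","s9");print(o["tool_pos"]);cv2.imwrite("pics/s9z.png",cv2.resize(p[130:240,190:320],None,fx=5,fy=5,interpolation=2))
E
```

```text
time: 16.88
tool_pos: [0.3992, -0.067, 0.1058]
ee_rot: [-3.14, 0.005, -0.02]
wrist_force: [0.5, 0.6, 1.6]
width: 0.0002
[ 0.39917318 -0.06699277  0.10577711]
```

View pics/s9z.png

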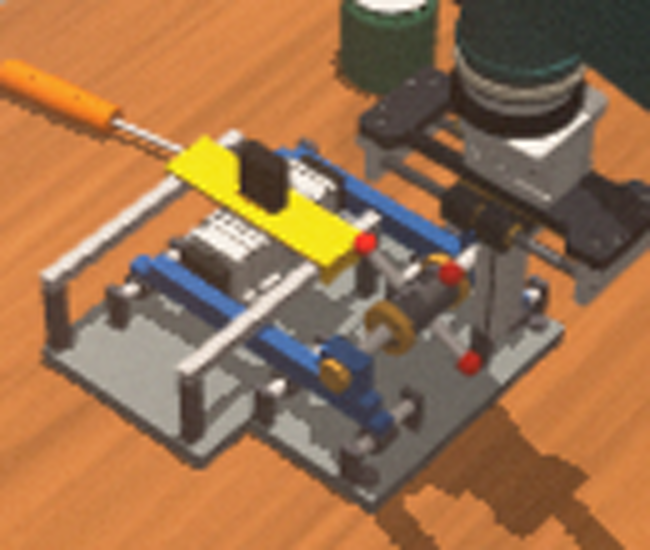

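The side view shows the next spoke ahead of the finger, tilted back. Next is push 2.

```bash
python3 -m inch '1 0 0 0 1;1.7 0 0 0 1;2.4 0 0 0 1;3 0 0 0 1;3.6 0 0 0 1;4.2 0 0 0 1;4.8 0 0 0 1;5.4 0 0 0 1;6 0 0 0 1;6.6 0 0 0 1;7.2 0 0 0 1;7.8 0 0 0 1;8.4 0 0 0 1;8.9 0 0 0 1;9.3 0 0 0 1;9.4 0 0 0 1;9.4 0 0 0 1'
```

```text
time: 18.35
tool_pos: [0.4938, -0.0689, 0.1061]
ee_rot: [-3.14, 0.004, -0.019]
wrist_force: [-3.6, 0.4, 0.7]
width: 0.0003
```

```bash
python3 -m inch '-0.4 0 -0.3 0 1;-0.4 0 -3 0 1;-0.4 0 -6 0 1;-0.4 0 -7.5 0 1;-3 0 -7.5 0 1;-6 0 -7.5 0 1;-9 0 -7.5 0 1;-9.4 0 -7.5 0 1;-9.4 0 -7.5 0 1;-9.4 0 -5 0 1;-9.4 0 -2 0 1;-9.4 0 -0.3 0 1;-9.4 0 0 0 1;-9.4 0 0 0 1'; python3 - <<'E'
from h import *
p,w,K,T,o=shot("side","s10");print(o["tool_pos"]);cv2.imwrite("pics/s10z.png",cv2.resize(p[130:240,190:320],None,fx=5,fy=5,interpolation=2))
hsv=cv2.cvtColor(p,cv2.COLOR_BGR2HSV)
m=cv2.inRange(hsv,(0,180,80),(6,255,255));nl,l,s,c=cv2.connectedComponentsWithStats(m)
for i in range(1,nl):
  if s[i,4]>5:
    q=np.nanmedian(w[l==i],0);print("red",c[i],s[i,4],q,np.degrees(np.arctan2(q[0]-.462,q[2]-.08)))
E
```

```text
time: 19.52
tool_pos: [0.4002, -0.0669, 0.1056]
ee_rot: [-3.139, 0.005, -0.019]
wrist_force: [-0.5, -0.9, 0.8]
width: 0.0004
[ 0.40020195 -0.06692897  0.10560483]
red [262.33333333 178.33333333] 12 [ 0.50255499 -0.06589048  0.1092894 ] 54.16264459642322
red [279.30769231 184.07692308] 13 [ 0.43403794 -0.06477821  0.13032776] -29.056514107395817
red [283.64285714 202.21428571] 14 [ 0.41235979 -0.06545237  0.0606315 ] -111.31462309666978
red [130.60280374 265.32943925] 856 [0.62425907 0.38881976 0.03101827] 106.79767976120073
```

View pics/s10z.png

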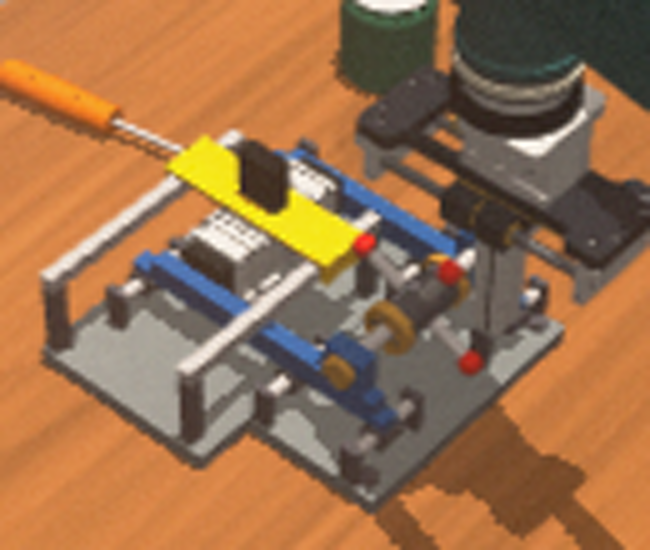

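```bash
python3 -m inch '1 0 0 0 1;1.7 0 0 0 1;2.4 0 0 0 1;3 0 0 0 1;3.4 0 0 0 1;3.8 0 0 0 1;4.1 0 0 0 1;4.1 0 0 0 1'
```

```text
time: 20.23
tool_pos: [0.4418, -0.0682, 0.1081]
ee_rot: [-3.141, 0.005, -0.019]
wrist_force: [-5.9, -0.2, 5.8]
width: 0.0003
```

```bash
python3 -m inch '0.2 0 0.1 0 1;0.4 0 0.2 0 1;0.4 0 0.2 0 1'; python3 -m inch '0.1 0 0 0 1;0.2 0 0 0 1;0.2 0 0 0 1'
```

```text
time: 20.48
tool_pos: [0.444, -0.0683, 0.1072]
ee_rot: [-3.141, 0.01, -0.019]
wrist_force: [-10.2, -0.0, 8.2]
width: 0.0006
time: 20.73
tool_pos: [0.4437, -0.0683, 0.1073]
ee_rot: [-3.141, 0.016, -0.019]
wrist_force: [-10.1, -0.1, 4.5]
width: 0.0006
```

```bash
python3 -m inch '0.3 0 0 0 1;0.6 0 0 0 1;0.9 0 0 0 1;0.9 0 0 0 1;0.9 0 0 0 1'
```

```text
time: 21.15
tool_pos: [0.4482, -0.0684, 0.1076]
ee_rot: [-3.141, 0.027, -0.019]
wrist_force: [-17.1, 1.2, 9.6]
width: 0.0005
```

```bash
python3 -m inch '0.2 0 0 0 1;0.2 0 0 0 1;-0.5 0 0 0 1;-2 0 0 0 1;-4 0 0 0 1;-5 0 -3 0 1;-5 0 -6 0 1;-5 0 -9 0 1;-5 -3 -12 0 1;-5 -6 -13 0 1;-5 -6 -13 0 1;-5 -6 -13 0 1'; python3 - <<'E'
from h import *
p,w,K,T,o=shot("side","s11");print(o["tool_pos"],o["wrist_force"]);cv2.imwrite("pics/s11z.png",cv2.resize(p[130:240,190:320],None,fx=5,fy=5,interpolation=2))
hsv=cv2.cvtColor(p,cv2.COLOR_BGR2HSV)
m=cv2.inRange(hsv,(0,180,80),(6,255,255));nl,l,s,c=cv2.connectedComponentsWithStats(m)
for i in range(1,nl):
  if s[i,4]>5:
    q=np.nanmedian(w[l==i],0);print("red",c[i],s[i,4],q,np.degrees(np.arctan2(q[0]-.462,q[2]-.08)))
p,w,K,T,o=shot("wrist","w11");np.save("pics/w11.npy",w);print(o["tool_pos"])
cv2.imwrite("pics/w11z.png",cv2.resize(p[150:384,200:460],None,fx=2.5,fy=2.5,interpolation=2))
E
```

```text
time: 22.15
tool_pos: [0.4045, -0.0068, 0.2405]
ee_rot: [3.141, 0.023, -0.016]
wrist_force: [-0.3, -0.1, -0.8]
width: 0.0003
[ 0.4044623  -0.00681845  0.24053162] [-0.25030196 -0.08066188 -0.82447549]
red [273.75   179.4375] 16 [ 0.45467114 -0.06551589  0.13396633] -7.7337013872529115
red [260.66666667 182.16666667] 12 [ 0.50879087 -0.06764098  0.08707072] 81.40686417177312
red [285.53333333 198.13333333] 15 [ 0.40689266 -0.06467438  0.08444771] -85.38566433971016
red [272.  201.5] 6 [ 0.45618963 -0.06373507  0.03415167] -172.77739197164283
red [130.58477509 265.4071511 ] 867 [0.6234752  0.38886489 0.03052239] 107.03558480964884
[ 0.40372713 -0.0074813   0.23923131]
```

View pics/s11z.png

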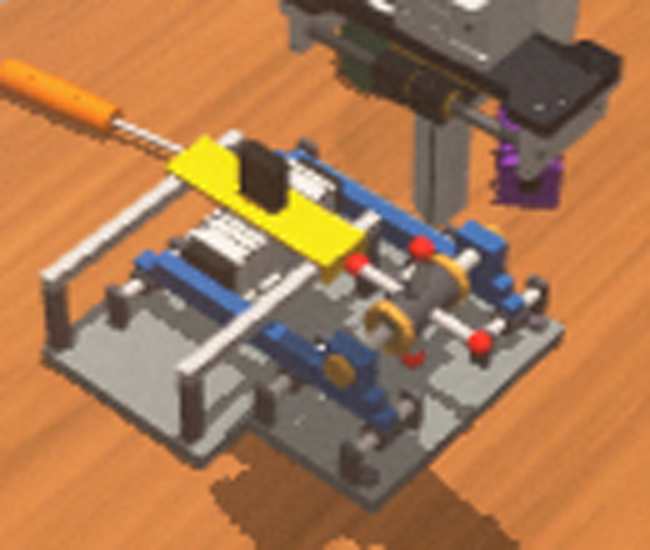

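View pics/w11z.png

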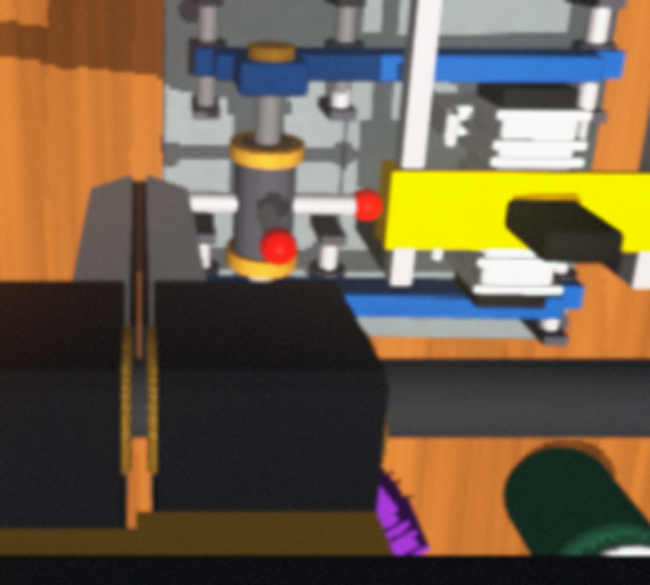

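```bash
python3 - <<'E'
from h import *
p,w,K,T,o=shot("wrist","w12")
k=w[(w[...,2]>.122)&(w[...,2]<.14)&(w[...,0]>.55)&(w[...,0]<.65)];print("knob",rect(k))
hsv=cv2.cvtColor(p,cv2.COLOR_BGR2HSV)
q=w[(hsv[...,1]<60)&(hsv[...,2]>110)&(abs(w[...,2]-.081)<.005)&(abs(w[...,0]-.592)<.03)&(abs(w[...,1]+.07)<.06)]
print("housing",len(q),rect(q),q[:,1].min(),q[:,1].max(),np.median(q[:,2]))
r=w[(w[...,2]>.03)&(w[...,2]<.1)&(cv2.inRange(hsv,(100,120,40),(125,255,255))>0)]
for b in(r[r[:,1]>-.05],r[r[:,1]<-.05]):print("blue",len(b),rect(b))
print(o["qvel"].round(4),o["wrist_force"])
E
```

```text
knob ((591.4105834960938, -71.61368560791016), (16.170984268188477, 34.705204010009766), 88.7701644897461)
housing 1446 ((592.7025146484375, -68.51905822753906), (109.3690185546875, 44.54976272583008), 88.59904479980469) -0.12349056219439082 -0.014240946290965464 0.08083557431140959
blue 1925 ((536.665283203125, -5.3624267578125), (15.187958717346191, 214.52745056152344), 88.79208374023438)
blue 756 ((574.3627319335938, -135.70901489257812), (36.99983596801758, 132.3021697998047), 77.78707885742188)
[-0.0199  0.0078  0.0189  0.0006  0.004   0.0012] [ 0.14840392 -0.66813963  0.77995072]
```

```bash
python3 -c "
from bench import robot
print(robot.close_job())"
```

```text
the job is handed in; nothing more can be done
None
```

The job is handed in after about 22 s of robot time; no verdict was reported.

**What I did:**
- **Gate open:** I pushed it with closed fingers to its stop.
- **Housing:** I took the smaller silver housing, not the larger or the purple one, and seated it in the nest.
- **Gate shut:** I pushed it back to its stop, and further pushing did not move it.
- **Sleeve:** I turned it with three spoke pushes, the last at about 17 N.

**Last checks:**
- **Gate:** the knob is centred over the nest, within about 1 mm of my estimate of its shut position.
- **Housing height:** its top is at 81 mm against 80 mm expected, and it lies along the rig axis to about 0.3°.
- **Sleeve:** the spokes put it at about 3.12 rad. It sprang back to there when let go, so the pads are bearing on the housing.
- **Arm:** the fingers are clear of everything, with wrist force under about 1 N.
- **Bystanders:** I saw none out of place in the views I looked at, but I did not measure them again at the end.

**Uncertain:**
- **Housing position along the rig:** the last measurement took in the pads as well as the housing. Its midpoint came out about 3 mm off my nest estimate, against 4 mm allowed. I relied on the placement, which measured within about 1 mm, and on the pads drawing in evenly.
- **Pad force:** I could not measure it directly.

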